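# Free a painted panel from the T-slot holder

### The arm

A 6-joint arm with a two-finger parallel gripper is mounted at the origin on the work surface. World frame = base frame: x ahead of the robot, y to its left, z up, the work surface at z = 0. Lengths are in m, angles in rad, forces in N, time in s.
With the tool pointing down it reaches from about 0.35 to 0.95 m from the base axis. Payload 17.4 kg.
Tool frame: the origin (TCP) lies on the centre line of the jaws, within the pads' length; the fingertips stand 11 mm ahead of it and the grasp point (between the pads) lies 8 mm behind it (ctrl.tip_extent is the distance from the TCP to the fingertips, in m); z points along the fingers, y is the direction in which the jaws open and shut (so a half turn about z gives the same grasp; the last joint's range is limited). The gripper opens to 93 mm and grips with 3 to 60 N. Pads are 15 mm wide; open, the fingers measure 128 mm over their backs; the gripper's body (75 mm by 188 mm) begins 65 mm behind the grasp point.
Start: joints at [1.308, 0.116, 1.442, -0, 1.584, -0.038], TCP at [0.15, 0.658, 0.23] pointing down, gripper open.
Joint ranges: [-2.83, 2.83], [-0.83, 2.19], [0.07, 2.5], [-1.14, 4.28], [0.01, 3], [-2.97, 2.97]. Speed limits (rad/s): [1.89, 1.89, 2.22, 3.14, 3.14, 3.14].

### API

Orientations are given as a 3x3 rotation matrix whose columns are the frame's x, y, z axes.
In Python, from cell import ctrl, planner, viewer gives the robot as it stands. Calls block until the motion is done:
- ctrl.movep(position, orientation): joint-space move of the TCP to a pose.
- ctrl.line_to(position, vel=0.15, rot=None, until_force=None): straight line of the TCP; rot=None keeps the orientation; vel is the mean speed in m/s. With until_force (N) it stops when the force on the tool has changed by that much, and returns True; else False.
- ctrl.move_joints(angles): joint-space move.
- ctrl.let_go() and ctrl.gripper_close(): open the fingers fully, or close them until they stop; the grip force is fixed at half the most.
- ctrl.hold(seconds).
- planner.ik(position, orientation): joint angles nearest the present ones, or None.
- viewer.grab_frame(name): name is "scene" or "side" or "wrist"; returns a dict with "pixels" (480x640x3 uint8, red, green, blue), "fx", "fy", "cx", "cy" (pixels), "R" (3x3) and "t" (3): a world point X has camera coordinates R X + t. Camera axes: x right, y down, z forward; pixel columns grow to the right and rows downward; lengths in m; the calibration is good to about 2 mm. A picture is of the moment at which its call begins. There is no depth.
A pose or a line that the arm cannot do raises ctrl.PlanningError and nothing moves.
- ctrl.sign_off(): hands the job in, once; it reports no verdict.
Readings, each from a call of its own:
- ctrl.get_t(): time.
- ctrl.get_q(): joint angles.
- ctrl.get_dq(): joint speeds.
- ctrl.get_joint_efforts(): joint torques, N m.
- ctrl.get_tcp_pos(): TCP position.
- ctrl.get_ee_rot(): TCP orientation.
- ctrl.get_contact_force(): force on the tool from outside, world axes, zero at the start.
- ctrl.get_ft_torque(): the same for the moment, N m.
- ctrl.get_opening(): opening from 0.0 (shut) to 1.0 (fully open).
Only numpy, scipy, OpenCV 4.12 (cv2) and the standard library are available. Lean on these libraries where they do the work, as an engineer would, in place of code of your own. Each camera call takes 0.05 s, during which the arm holds its last target. There are 200 camera calls.

### The job

Take the small painted panel out of its holder. Slide the clamp dog along the T-slot to the open end, lift it out and stand it upright in the metal parts tray; then draw the panel out from under the fence's lip and lay it, painted face up, across both bars of the drying rack, about centred and overhanging each bar. Set both down gently rather than dropping them, and leave the other things on the bench alone.

Things in the scene. Friction and masses are not known exactly. Their poses are not given: they have to be found in the camera images.
- holder: Panel holder, fixed: plywood board 340 (x) x 100 x 12 mm; origin at the centre of its underside, at bench height. On it an aluminium T-slot rail 40 mm wide runs along x, top 40 mm above the bench; y is across the slot. At the -x end a wooden fence, 54 mm wide, 69 mm high, its face at x = -130 mm. The slot runs from the fence to x = 105 mm; beyond, to x = 165 mm, it is open: bare floor, no walls.
- slot_mouth (a point): Point on the bare floor of the slot's open end, x = 138 mm in the holder, 22 mm above the bench: with the dog centred about here (x over 122 mm) its foot is clear and lifts straight out. The slot: neck 14 mm wide under 8 mm thick lips, cavity 30 mm wide and 10 mm high, floor 22 mm above the bench.
- fence_lip (a point): Middle of the lower front edge of the fence's lip: x = -120 mm in the holder, 61 mm above the bench. The lip (54 mm wide, 8 mm thick) stands out 10 mm from the fence, over the panel's end.
- dog_head (a point): Centre of the clamp dog's wooden head, 28 (x, along slot) x 26 (y) x 50 mm high; 65 mm above the bench at the start, axes as the holder's. Below it a steel neck and T-foot (30 x 26 x 5 mm), underside 41 mm below this point. A lip on its -x side covers 4 to 10 mm of the panel's end. It slides by hand, no spring or lock; play 2 mm a side, 2 to 3 mm up or down. Grip the head across the slot.
- panel_mid (a point): Centre of the small loose wooden panel, 130 (x) x 54 (y) x 18 mm, painted face +z. At the start it lies along the rail, axes as the holder's, centre 49 mm above the bench, -x end under the fence's lip (3 mm free above it), +x end under the dog's lip; it overhangs the rail 7 mm at each side. With the dog gone, slide it over 12 mm to the holder's +x, then lift.
- rack_top (a point): Drying rack, fixed: base 130 (x) x 120 (y) x 8 mm with two wooden bars along y, 12 mm wide, their centres at x = -40 and +40 mm, tops 38 mm above the bench. This point is midway between the bars at the height of their tops. The panel's length goes along this x axis (either way round).
- tray_in (a point): Steel parts tray, fixed, open, 140 x 140 mm outside, walls 4 mm thick and 22 mm high. This point is the centre of its inner floor, 4 mm above the bench.
- palette_knife: Palette knife lying on the bench, about 190 mm long along its x; bystander.
- paint_jar: Closed glass paint jar, 52 mm wide, 75 mm high, origin at its underside; bystander.
- mug: White mug, 76 mm wide, 80 mm high, origin at its underside; bystander.
- tape_core: Empty cardboard tape core, 80 mm outside, 24 mm high, origin at its underside; bystander.
- dog: The loose clamp dog, 90 to 185 g, 66 mm high in all; axes as dog_head, origin at the centre of its foot's underside. It stands by itself on the foot.
- panel: The loose painted panel, 60 to 130 g; axes as panel_mid, origin at the centre of its underside.
Things that resemble listed ones, but are neither listed nor needed, are in the scene too. There is more than one size of the dog; the job needs the middle-sized. There is more than one size of the part that bears rack_top; the job needs the larger.

How it is judged:
By the outcome, as a careful person would: the job done as asked, in the order asked, and still so for the second after the job is handed in, with the robot touching nothing.
It also fails if it takes over 61 s, if anything falls off the work surface, if the arm or the gripper's body presses on something with over 40 N, if the wrist force passes 120 N, or if a joint passes its speed limit or range.

## Working session

There is one attempt and no reset: what is moved stays moved. The work goes in short steps, each a Python script; the robot and the scene stay as the last script left them, time stands still between calls to the robot, and variables do not carry over. Pictures are saved under pics/ and viewed, about 8 in all and at most 12, crops included, and the job is handed in when it is done.

```bash
ls; mkdir -p pics
python3 - <<'E'
from cell import ctrl,viewer
import cv2,numpy as np,pickle
for n in ["scene","side","wrist"]:
    f=viewer.grab_frame(n); cv2.imwrite(f"pics/{n}0.png",f["pixels"][:,:,::-1]); pickle.dump(f,open(n+"0.pkl","wb"))
    print(n,f["fx"],f["cx"],f["cy"],np.round(f["R"],3).tolist(),np.round(f["t"],3), -np.array(f["R"]).T@f["t"])
print(ctrl.get_t(),ctrl.tip_extent)
E
```

```text
pics
scene 481.9217581680568 320.9502874909527 250.83470361245875 [[0.025, 0.999, 0.021], [0.587, 0.003, -0.809], [-0.809, 0.033, -0.587]] [ 0.004 -0.261  1.696] [ 1.52532942 -0.05833448  0.78378246]
side 494.45321594532487 323.10744801812524 230.4917661793004 [[-0.987, -0.161, 0.007], [-0.128, 0.754, -0.645], [0.099, -0.637, -0.764]] [0.551 0.121 1.032] [0.45748425 0.65471785 0.86279318]
wrist 345.79214155214436 319.1958282247232 242.23646104739075 [[0.223, 0.975, -0.001], [0.933, -0.213, 0.289], [0.281, -0.066, -0.957]] [-0.675 -0.034  0.393] [0.07170559 0.67651198 0.3845887 ]
0.15 0.011
```

View pics/scene0.png

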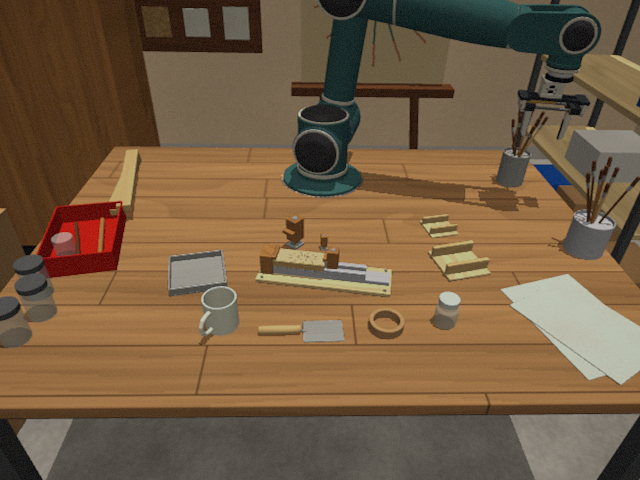

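View pics/side0.png

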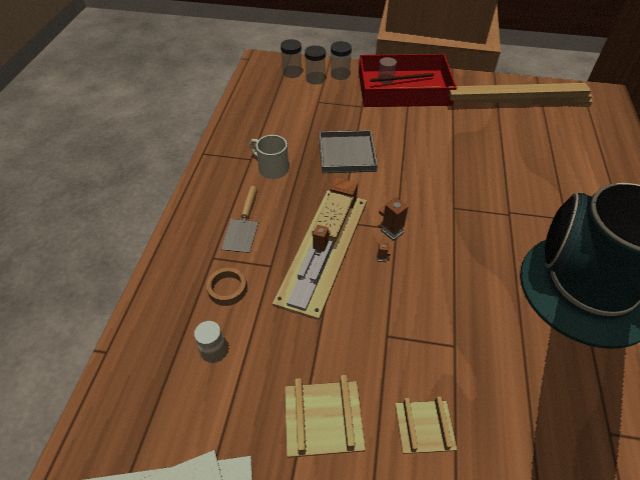

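The side picture shows the holder from the fence (345,190) to the open end (298,298). The tray is at (348,152), with racks at (325,418) (larger) and (426,426) (smaller).
There are three dog candidates: in the slot (320,237), a large one on the bench (395,215) and a tiny one (383,252). The one in the slot is the middle-sized, so I choose that.

```bash
cat > h.py <<'E'
import numpy as np,cv2,pickle
def ray(f,uv,z):
    R=np.array(f["R"]);t=np.array(f["t"]).ravel();c=-R.T@t
    d=R.T@np.array([(uv[0]-f["cx"])/f["fx"],(uv[1]-f["cy"])/f["fy"],1.]);return c+d*(z-c[2])/d[2]
def proj(f,X):
    p=np.array(f["R"])@np.array(X)+np.array(f["t"]).ravel();return np.array([f["fx"]*p[0]/p[2]+f["cx"],f["fy"]*p[1]/p[2]+f["cy"]])
def two(f,a,g,b):
    A=[];B=[]
    for k,uv in((f,a),(g,b)):
        R=np.array(k["R"]);c=-R.T@np.array(k["t"]).ravel();d=ray(k,uv,0)-c;d/=np.linalg.norm(d);P=np.eye(3)-np.outer(d,d);A.append(P);B.append(P@c)
    return np.linalg.lstsq(np.vstack(A),np.hstack(B),rcond=None)[0]
def down(yaw): # tool down, jaws (y) along yaw direction
    y=np.array([np.cos(yaw),np.sin(yaw),0]);z=np.array([0,0,-1.]);return np.c_[np.cross(y,z),y,z]
E
python3 - <<'E'
from h import *
s=pickle.load(open("side0.pkl","rb"))
for n,uv,z in [("fenceend",(336,190),.012),("fe2",(367,199),.012),("open1",(276,303),.012),("open2",(320,315),.012),("dogtop",(321,228),.09),
 ("tray",(348,150),.022),("rack",(325,418),.008),("small",(426,426),.008),("r1",(286,387),.008),("r2",(360,382),.008),("r3",(288,456),.008),("r4",(364,452),.008),("bigdog",(393,235),0),("mug",(272,170),0),("jar",(210,352),0),("tape",(226,288),.01),("knife",(240,235),0)]:
    print(n,np.round(ray(s,uv,z),3))
from cell import ctrl
print(np.round(ctrl.get_ee_rot(),3))
E
```

```text
fenceend [ 0.557 -0.186  0.012]
fe2 [ 0.48  -0.169  0.012]
open1 [0.63  0.149 0.012]
open2 [0.538 0.161 0.012]
dogtop [0.562 0.005 0.09 ]
tray [ 0.546 -0.325  0.022]
rack [0.497 0.356 0.008]
small [0.325 0.342 0.008]
r1 [0.574 0.314 0.008]
r2 [0.445 0.283 0.008]
r3 [0.547 0.427 0.008]
r4 [0.425 0.401 0.008]
bigdog [ 0.41  -0.078  0.   ]
mug [ 0.729 -0.241  0.   ]
jar [0.731 0.267 0.   ]
tape [0.739 0.129 0.01 ]
knife [ 0.752 -0.02   0.   ]
[[-0.975  0.223 -0.   ]
 [ 0.223  0.975 -0.001]
 [ 0.    -0.001 -1.   ]]
```

Run:
```python
import cv2
a=cv2.imread("pics/side0.png")[170:330,260:420];cv2.imwrite("pics/c1.png",cv2.resize(a,None,fx=3.75,fy=3.75,interpolation=cv2.INTER_CUBIC))
```

```text
(no output)
```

View pics/c1.png

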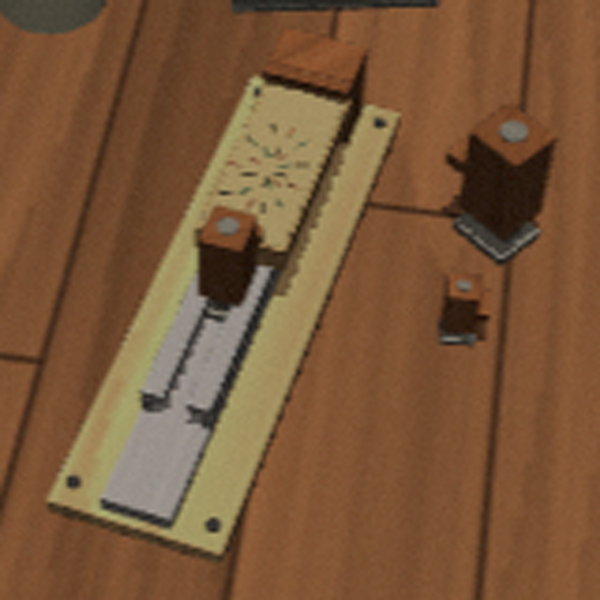

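The crop confirms the choice: the dog in the slot has its lip over the painted panel's end, and the slot's open end is at the lower left. Next is a close look with the wrist camera over the holder, rack and tray.

Run:
```python
from h import *
from cell import ctrl,viewer,planner
def snap(n):
    f=viewer.grab_frame("wrist");cv2.imwrite(f"pics/{n}.png",f["pixels"][:,:,::-1]);pickle.dump(f,open(n+".pkl","wb"))
R=down(np.radians(-10))
ctrl.movep([.50,.33,.28],R);snap("wr")
ctrl.movep([.555,.02,.28],R);snap("wh")
print(ctrl.get_t(),ctrl.get_q())
ims=[cv2.imread(f"pics/{n}.png") for n in("wr","wh")]
cv2.imwrite("pics/m.png",cv2.resize(np.vstack(ims),None,fx=.62,fy=.62,interpolation=cv2.INTER_AREA))
```

```text
3.2083 [-7.99960737e-03 -1.53687091e-01  1.62692935e+00  2.26700968e-04
  1.66846165e+00  1.65238448e-01]
```

View pics/m.png

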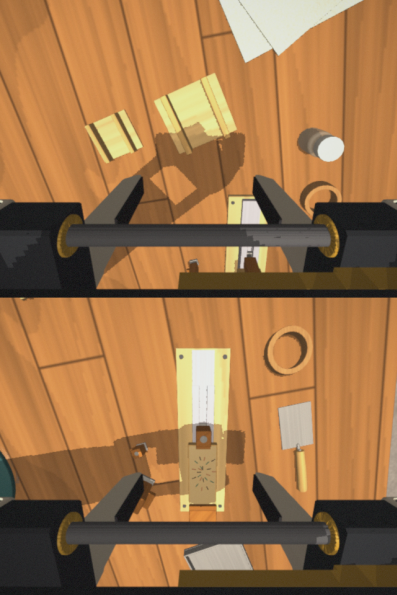

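The wrist views show the larger rack at about (315,185) in the first full frame. In the second, the holder runs vertically, with its open end at about (327,85) and the dog at (328,228). I'll fit the board mask and view crops to get the rack and tray corners.

Run:
```python
from h import *
f=pickle.load(open("wh.pkl","rb"));hsv=cv2.cvtColor(f["pixels"],cv2.COLOR_RGB2HSV)
def big(m,seed):
    n,l=cv2.connectedComponents(m); return (l==l[seed[1],seed[0]]).astype(np.uint8)
m=((hsv[...,0]>20)&(hsv[...,0]<38)&(hsv[...,1]>50)&(hsv[...,2]>50)).astype(np.uint8)
m=big(m,(300,100)); ys,xs=np.nonzero(m);print(m.sum(),xs.min(),xs.max(),ys.min(),ys.max())
P=np.array([ray(f,(u,v),.012)[:2] for u,v in zip(xs,ys)],np.float32)*1000
r=cv2.minAreaRect(P);print("board",r,cv2.boxPoints(r).round(1).tolist())
s=pickle.load(open("side0.pkl","rb"));w=pickle.load(open("wr.pkl","rb"))
def crop(f,x,y,W,H,k): return cv2.resize(f["pixels"][y:y+H,x:x+W,::-1],None,fx=k,fy=k,interpolation=cv2.INTER_CUBIC)
A=crop(s,275,365,100,100,4);B=crop(w,240,110,150,150,400/150);C=crop(s,310,120,75,60,400/75);D=crop(f,280,80,100,80,4)
C=cv2.resize(C,(400,320))[:200] if 0 else C
o=np.zeros((600,800,3),np.uint8)
o[:400,:400]=A;o[:400,400:]=B
cc=cv2.resize(C,(250,200));o[400:,:250]=cc;o[400:,260:510]=cv2.resize(D,(250,200))
cv2.imwrite("pics/c2.png",o)
```

```text
5996 284 371 82 219
board ((574.509521484375, 80.75859069824219), (157.4672393798828, 98.76988983154297), 80.0291748046875) [[512.2000122070312, 11.800000190734863], [609.5, -5.300000190734863], [636.7999877929688, 149.8000030517578], [539.5, 166.89999389648438]]
```

View pics/c2.png

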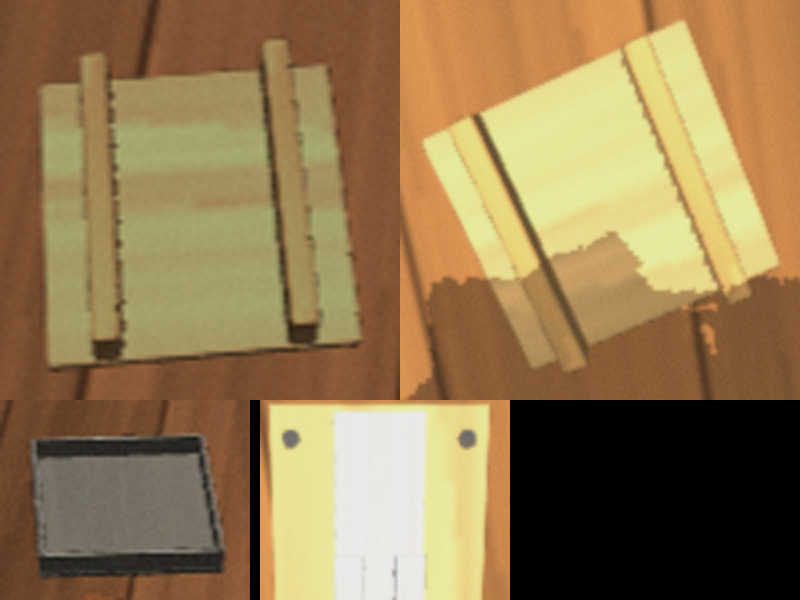

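Rack corners and tray rim corners are clear in the crops. Computing positions now.

Run:
```python
from h import *
s=pickle.load(open("side0.pkl","rb"));w=pickle.load(open("wr.pkl","rb"));f=pickle.load(open("wh.pkl","rb"))
def rep(n,P):
    r=cv2.minAreaRect(np.float32(P)[:,:2]*1000);print(n,np.round(np.mean(P,0)[:2],4),[np.round(a,1).tolist() if np.ndim(a) else round(a,2) for a in r])
rep("rackS",[ray(s,(275+u/4,365+v/4),.008) for u,v in[(40,87),(328,67),(360,342),(50,365)]])
rep("rackW",[ray(w,(240+u/2.6667,110+v/2.6667),.008) for u,v in[(24,138),(284,22),(378,262),(132,368)]])
# bar tops (midlines)
rep("barsW",[ray(w,(240+u/2.6667,110+v/2.6667),.038) for u,v in[(63,124),(238,41),(336,296),(170,367)]])
rep("tray",[ray(s,(310+u*.3,120+v*.3),.022) for u,v in[(33,38),(204,37),(223,150),(40,157)]])
psi=np.radians(80.03);ex=np.array([np.cos(psi),np.sin(psi)]);ey=np.array([-ex[1],ex[0]]);H=np.array([.5586,-.0091])
for fr,uv in((f,(327,226)),(s,(321,230))):
    p=ray(fr,uv,.09)[:2]-H;print("dog in holder",p@ex,p@ey)
```

```text
rackS [0.4992 0.3556] [[499.2, 355.7], [129.3, 117.9], 13.56]
rackW [0.5001 0.3551] [[500.5, 354.6], [128.2, 118.6], 13.08]
barsW [0.4997 0.3551] [[499.5, 355.2], [80.8, 117.9], 12.56]
tray [ 0.5486 -0.3325] [[548.6, -332.5], [137.9, 140.3], 11.65]
dog in holder 0.02313315636268423 0.0009663740980966905
dog in holder 0.0192370825135985 0.0003727652631291366
```

Run:
```python
import cv2
a=cv2.imread("pics/wh.png")[170:350,260:400];cv2.imwrite("pics/c3.png",cv2.resize(a,None,fx=3.3,fy=3.3,interpolation=cv2.INTER_CUBIC))
```

```text
(no output)
```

View pics/c3.png

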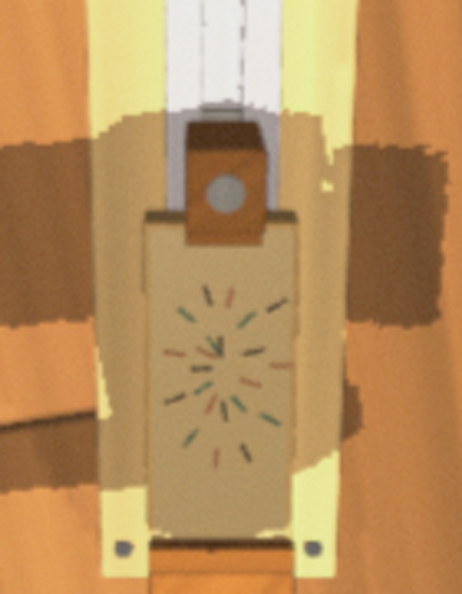

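Crop: the dog head's top screw is at full-frame (328,229), and the panel's +x end is at row 237, under the lip. Fence and panel are as described. Now gripping the dog.

```bash
cat >> h.py <<'E'
psi=np.radians(80.03);ex=np.array([np.cos(psi),np.sin(psi)]);ey=np.array([-ex[1],ex[0]]);H=np.array([.5586,-.0091])
def hp(x,y,z): return np.r_[H+x*ex+y*ey,z]
RH=down(psi-np.pi/2)
E
python3 - <<'E'
from h import *
from cell import ctrl,viewer
f=pickle.load(open("wh.pkl","rb"))
for n,uv,z in(("panel end",(328,237.3),.058),("panel fence side",(326.5,332),.058),("rail",(327.9,200),.04),("dog",(328.2,229),.09)):
    p=ray(f,uv,z)[:2]-H;print(n,p@ex,p@ey)
ctrl.movep(hp(.021,.0005,.15),RH)
c=ctrl.line_to(hp(.021,.0005,.073),until_force=8);print(c,ctrl.get_tcp_pos())
f0=ctrl.get_contact_force()
ctrl.gripper_close();print(ctrl.get_opening(),f0,ctrl.get_contact_force(),ctrl.get_ft_torque(),ctrl.get_t())
E
```

```text
panel end 0.0018433469476891872 -0.000975401562274571
panel fence side -0.12013540114098419 -1.1115904181195247e-05
rail 0.04140300020791648 -0.000995990883359024
dog 0.019943179149816262 -0.0002930005316982806
False [0.56246591 0.01170965 0.07450487]
0.27731864206994494 [0.05447312 0.1992464  1.5676254 ] [ 0.20474222  0.20554521 -0.30650869] [-0.04669304 -0.00372275 -0.01097669] 5.5083
```

Run:
```python
from h import *
from cell import ctrl,viewer
p=ctrl.get_tcp_pos();z=p[2]
for x in(.06,.10,.139):
    c=ctrl.line_to(hp(x,-.0003,z),vel=.08,until_force=20)
    q=np.array(ctrl.get_tcp_pos())[:2]-H
    print(c,(q@ex).round(4),(q@ey).round(4),np.round(ctrl.get_contact_force(),2),np.round(ctrl.get_ft_torque(),2),ctrl.get_opening(),ctrl.get_t())
    if c: break
else:
    f=viewer.grab_frame("side");a=f["pixels"][170:330,230:390,::-1];cv2.imwrite("pics/s1.png",cv2.resize(a,None,fx=3,fy=3,interpolation=cv2.INTER_CUBIC))
```

```text
False 0.0604 -0.0003 [-0.04  1.4   0.47] [ 0.14  0.11 -0.05] 0.27441258572358146 6.15
False 0.1004 -0.0003 [-1.02  0.89  0.59] [0.13 0.03 0.  ] 0.27399221944699115 6.8
False 0.1392 -0.0002 [-0.22  0.01 -1.51] [-0.09  0.09 -0.  ] 0.2791037376385626 7.4417
```

View pics/s1.png

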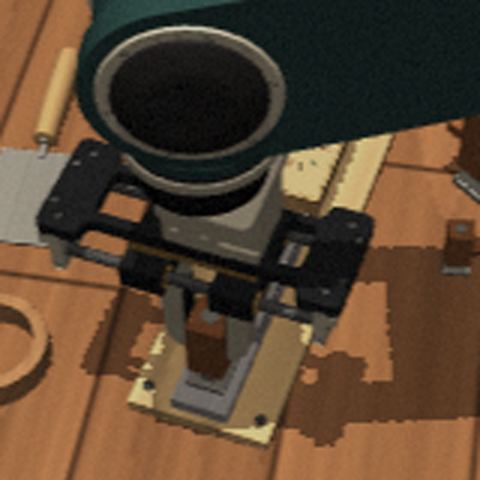

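The dog is gripped upright on the bare floor at the open end. Lifting it out and standing it in the tray.

Run:
```python
from h import *
from cell import ctrl,viewer
p=np.array(ctrl.get_tcp_pos())
print(ctrl.line_to(p+[0,0,.12],vel=.12,until_force=15),ctrl.get_opening())
T=np.array([.5486,-.3325])
ctrl.movep(np.r_[T,.19],RH)
print(ctrl.line_to(np.r_[T,.068],vel=.12))
ctrl.hold(.2)
c=ctrl.line_to(np.r_[T,.050],vel=.015,until_force=3);print(c,ctrl.get_tcp_pos(),ctrl.get_contact_force(),ctrl.get_opening())
if c:
    ctrl.let_go();ctrl.line_to(np.r_[T,.20],vel=.15)
print(ctrl.get_t())
```

```text
False 0.27797482112222727
False
True [ 0.54859792 -0.33249717  0.05292781] [-0.90652017  0.32511202  3.33416201] 0.2765891135091247
14.9167
```

Released in the tray. Now a look at the panel and tray before gripping.

Run:
```python
from h import *
from cell import ctrl,viewer
ctrl.movep(hp(-.055,0,.24),RH)
f=viewer.grab_frame("wrist");pickle.dump(f,open("wp.pkl","wb"))
s=viewer.grab_frame("side")
o=np.zeros((480,800,3),np.uint8)
o[:,:480]=f["pixels"][:,80:560,::-1]
o[:320,480:]=cv2.resize(s["pixels"][110:190,305:385,::-1],(320,320),interpolation=cv2.INTER_CUBIC)
cv2.imwrite("pics/p1.png",o);print(ctrl.get_t())
```

```text
16.075
```

View pics/p1.png

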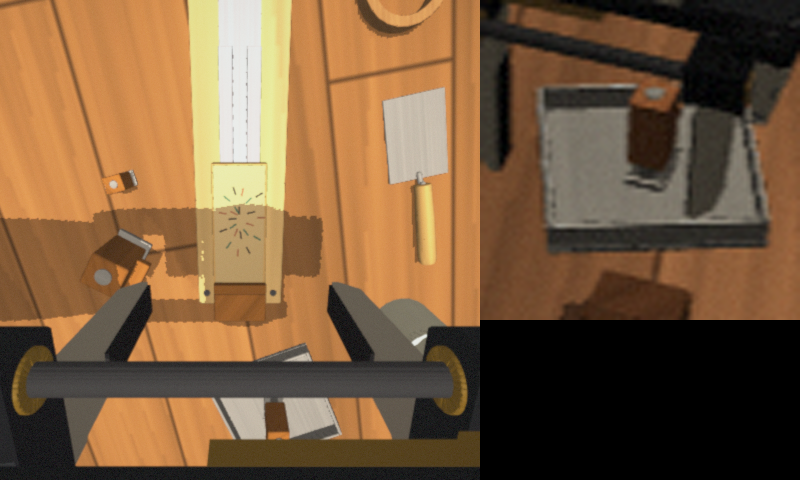

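The dog stands upright near the tray's centre. The panel is still under the fence lip, with its +x edge at full-frame row 163 and its middle at column 319.5. Gripping it now.

Run:
```python
from h import *
from cell import ctrl,viewer
f=pickle.load(open("wp.pkl","rb"))
p=ray(f,(319.7,163),.058)[:2]-H;xe=p@ex;print("end",xe,p@ey)
xc=float(np.clip(xe,-.002,.008))-.065
c=ctrl.line_to(hp(xc,-.0005,.10),vel=.15)
c=ctrl.line_to(hp(xc,-.0005,.042),vel=.08,until_force=8);print(c,xc)
if not c:
    ctrl.gripper_close();print(ctrl.get_opening()*93,np.round(ctrl.get_contact_force(),2),np.round(ctrl.get_ft_torque(),2))
    z=ctrl.get_tcp_pos()[2];print(z)
    c=ctrl.line_to(hp(xc+.030,-.0005,z),vel=.05,until_force=15);print(c,np.round(ctrl.get_contact_force(),2))
    if not c:
        c=ctrl.line_to(hp(xc+.030,-.0005,z+.02),vel=.04,until_force=15);print(c,np.round(ctrl.get_contact_force(),2),ctrl.get_opening()*93)
        if not c: ctrl.line_to(hp(xc+.030,-.0005,.17),vel=.12)
    s=viewer.grab_frame("side");w=viewer.grab_frame("wrist")
    cv2.imwrite("pics/p2.png",np.hstack([cv2.resize(s["pixels"][120:360,200:440,::-1],(400,400)),cv2.resize(w["pixels"][:,80:560,::-1],(400,400))]))
print(ctrl.get_t())
```

```text
end 0.002259426855625544 -0.00035894830776981353
False -0.06274057314437446
53.764199511839664 [-0.78  0.06  2.13] [-0.07  0.22  0.01]
0.04203133801860837
False [-0.05  1.22  0.65]
False [ 0.73 -0.43 -1.26] 53.53342130686069
21.2833
```

View pics/p2.png

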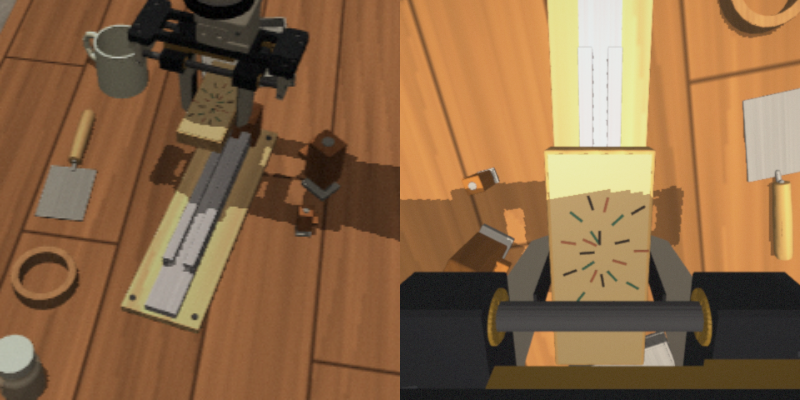

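The panel is held level, face up and clear of the holder (+x edge at about full-frame (320,180)). Placing it on the rack.

Run:
```python
from h import *
from cell import ctrl,viewer,planner
w=viewer.grab_frame("wrist");p=np.array(ctrl.get_tcp_pos());d=(ray(w,(320,180),p[2]+.016)-p)[:2]@ex;print("end from tcp",d)
off=np.clip(d-.065,-.004,.004)   # panel centre ahead of TCP along panel +x
a=np.radians(13.0);R=down(a-np.pi/2);C=np.array([.4998,.3553])-off*np.array([np.cos(a),np.sin(a)])
ctrl.movep(np.r_[C,.17],R);print(np.round(ctrl.get_q(),2))
ctrl.line_to(np.r_[C,.055],vel=.10);ctrl.hold(.2)
c=ctrl.line_to(np.r_[C,.034],vel=.012,until_force=2.5)
print(c,ctrl.get_tcp_pos(),np.round(ctrl.get_contact_force(),2),np.round(ctrl.get_ft_torque(),2),ctrl.get_t())
s=viewer.grab_frame("side");w=viewer.grab_frame("wrist")
cv2.imwrite("pics/p3.png",np.hstack([cv2.resize(s["pixels"][300:480,230:410,::-1],(400,400)),cv2.resize(w["pixels"][:,80:560,::-1],(400,400))]))
```

```text
end from tcp 0.06506499178381012
[ 0.58  0.    1.66 -0.    1.48  1.92]
True [0.49971096 0.3552909  0.04000824] [-1.06 -0.92  5.49] [-0.09  0.25  0.02] 25.6417
```

View pics/p3.png

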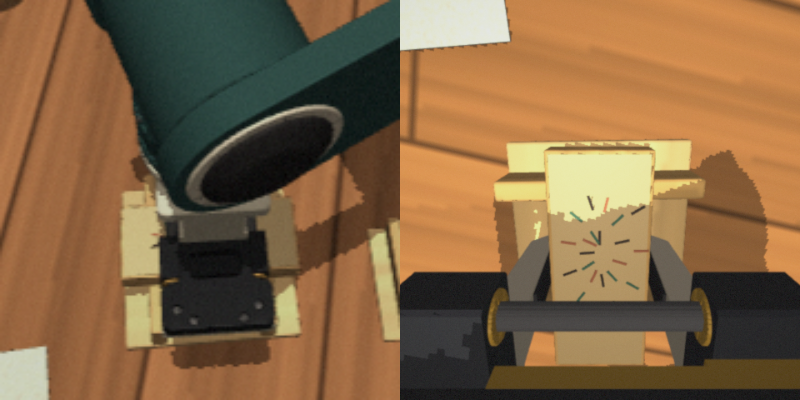

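Contact came at exactly the expected height (0.040). The panel spans both bars and overhangs the front one. Releasing, then a final look.

Run:
```python
from h import *
from cell import ctrl,viewer
p=np.array(ctrl.get_tcp_pos());ctrl.let_go();ctrl.line_to(np.r_[p[:2],.20],vel=.12)
ctrl.movep([.42,.02,.30],RH)
s=viewer.grab_frame("side");c=viewer.grab_frame("scene")
pickle.dump(s,open("sF.pkl","wb"))
o=np.zeros((600,800,3),np.uint8)
o[:400,:400]=cv2.resize(s["pixels"][370:470,275:375,::-1],(400,400),interpolation=cv2.INTER_CUBIC)
o[:400,400:]=cv2.resize(s["pixels"][100:340,190:430,::-1],(400,400))
o[400:,:]=cv2.resize(c["pixels"][215:345,150:510,::-1],(800,289))[40:240]
cv2.imwrite("pics/p4.png",o);print(ctrl.get_t())
```

```text
29.6917
```

View pics/p4.png

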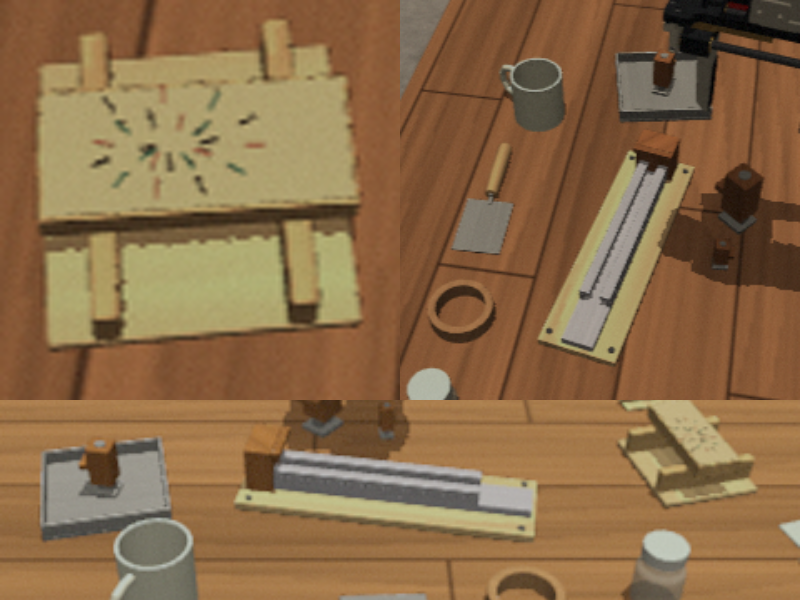

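The panel lies face up across both bars, overhanging each, and the dog is upright in the tray. Nothing else has been disturbed.

Run:
```python
from h import *
from cell import ctrl
s=pickle.load(open("sF.pkl","rb"))
print(np.mean([ray(s,(275+u/4,370+v/4),.056) for u,v in[(40,95),(345,75),(358,203),(40,220)]],0))
ctrl.sign_off();print(ctrl.get_t())
```

```text
[0.49895106 0.35534484 0.056     ]
the job is handed in; nothing more can be done
the job is handed in; nothing more can be done
```

The job is done and handed in. The robot's clock read 29.7 s of the allowed 61 s at the last reading before hand-in.

- **Dog:** I slid the middle-sized dog to the open end with no jamming and lifted it out. It was set down in the tray on contact at about 3 N. The final pictures show it standing upright near the tray's centre.
- **Panel:** I drew it 30 mm out from under the fence lip, lifted it and set it across the larger rack's bars. Contact was at about 5 N, at the expected height. The final picture shows it painted face up and overhanging both bars, with its centre about 1 mm from the rack's.
- **Other things:** The other items on the bench looked undisturbed in the final pictures, and the arm was clear of everything. No check failed or disagreed beyond 1–4 mm between camera estimates; the 4 mm was the dog's position along the slot.

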